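# Find the fretsaw flywheel's heavy side and hold it down

### The arm

A 6-joint arm with a two-finger parallel gripper is mounted at the origin on the work surface. World frame = base frame: x ahead of the robot, y to its left, z up, the work surface at z = 0. Lengths are in m, angles in rad, forces in N, time in s.
With the tool pointing down it reaches from about 0.275 to 0.75 m from the base axis. Payload 10.2 kg.
Tool frame: the origin (TCP) lies at the very end of the fingers, on their centre line; the grasp point (between the pads) lies behind it (r.tcp_to_grasp is the z of the grasp point in the tool frame, in m); z points along the fingers, y is the line along which they close (so a half turn about z gives the same grasp; the last joint's range is limited). The gripper opens to 85 mm and grips with 20 to 120 N. Pads are 22 mm wide; open, the fingers measure 114 mm over their backs; the gripper's body (76 mm by 85 mm) begins 54 mm behind the grasp point. The pads swing forward as they close: fully open they stand 13 mm farther back than shut.
Start: joints at [-1.479, 0.313, 1.498, -0, 1.331, -0.223], TCP at [0.163, -0.499, 0.231] pointing down, gripper open.
Joint ranges: [-2.94, 2.94], [-0.97, 2.17], [0.19, 2.56], [-1.23, 4.37], [0.02, 3.11], [-2.88, 2.88]. Speed limits (rad/s): [2.39, 2.39, 3.01, 3.14, 3.14, 3.14].

### API

Orientations are given as a rotation vector (axis times angle).
In Python, from bench import r gives the robot as it stands.
- The arm moves only by the shell command python3 -m crank 'ROWS' [FORCE]. ROWS is JSON, a list of rows, each an object with "gripper": the opening, from 0 (shut) to 1 (fully open); "dp": the shift along the tool's x, y, z in mm, a list of three; "angular": the turn, a rotation vector about the tool's x, y, z in rad, a list of three. A call has 1 to 5 rows; each row shifts and turns the commanded pose from where the row before left it, along the tool's axes as they then stand; what a row does not reach is not made up. A row lasts 1/10 s, in which the tool goes at most 50 mm and 8.59 degrees, less where a joint would pass 70% of its speed; a pose out of reach is approached as far as the arm can. A call is refused whole if a number of a shift passes 50 or a number of a turn 0.15, either way. A call with a gripper value outside its range is refused whole. The fingers move at their own pace and stop on an object; FORCE is the grip in N (left out, the last holds). Time passes only in rows, so rows that do not move let the fingers close. It gives the time, the measured TCP pose, the force, the opening and the grip force at its end, in the units of the state.
- r.get_obs(): the state, without advancing time (a new reading comes with each control period).
- r.camera(name): name is "side" or "top"; returns the picture (400x640x3 uint8, red, green, blue); there is no depth.
- r.get_calibration(name): a dict with "fovy" (degrees; the focal length in pixels is half the picture's height over the tangent of half this angle, whatever the lens; pixels are square), "cx", "cy" (the principal point, pixels), "extrinsics" (4x4, takes a point from camera to world coordinates). Camera axes: x right, y down, z forward; pixel columns grow to the right and rows downward; lengths in m; the calibration is good to about 2 mm. A picture is of the moment at which its call begins. get_calibration takes no time and is no camera call.
- r.job_done(): hands the job in; it is judged then, once.
Trained networks look in the newest picture that a camera, given by its name, has taken for a name from the list of things; names that differ only in an ending like _2 or _b are one class to them, and where a whole thing is asked for, a point or a joint stands for the part that bears it (a point fixed in the world has none). Each returns a list of dicts, best first, with "confidence" (0 to 1); they miss things now and then, are a little off and sometimes report something else, mostly with a low value. They report only what shows in the picture. A call takes as long as a camera call. They do not tell look-alikes from the thing itself.
- r.cut_out(thing, camera): "pixels" (400x640 bool, what is visible of it) and "at" ([column, row] in pixels, amid what is visible of it).
- r.pinpoint(thing, camera): "at" ([column, row] in pixels: a listed point, or the origin of a listed thing).
The state is a dict: "time": time; "joint_positions": joint angles; "qvel": joint speeds; "effort": joint torques, N m; "tool_pos": TCP position; "ee_rot": TCP orientation; "force": force on the tool from outside, world axes, zero at the start; "torque": the same for the moment, N m; "width": finger opening in m; "finger_force": force on a finger pad.
Only numpy, scipy, OpenCV 4.12 (cv2) and the standard library are available. Lean on these libraries where they do the work, as an engineer would, in place of code of your own. Each camera call takes 0.05 s, during which the arm holds its last target. There are 200 camera calls.

### The job

Make the fretsaw safe by pressing its two bench keys one at a time, the large stop key first and then the small brake-release key, without turning the flywheel yet. Then turn the flywheel by its wooden handle, at least half a turn away from where it stood, to feel where the hidden counterweight makes it heavy, and bring that heavy side to the bottom. Finish with the gripper still closed on the handle, holding the flywheel still with its heavy side straight down, and leave the gouge, mallet and jar where they are.

Things in the scene. Friction and masses are not known exactly. Their poses are not given: they have to be found in the camera images.
- hub (a point): Fixed point on the flywheel's level axis, 170 mm above the bench: centre of the circle the handle's middle travels on. Its y axis runs along that axis into the bolted-down saw, z is up. The flywheel, a closed dark steel disc 200 mm across and 30 mm thick, has its near face 55 mm from here along +y; the saw's housing, 250 mm high, stands behind it.
- handle_mid (a point): Centre of the wooden handle: a round bar 20 mm thick, 90 mm long, parallel to the axis and 75 mm from it, standing out from the disc's face (45 mm from here to either end, then a 10 mm stem to the face). It spins freely on its stem, so it can be held and carried round the full circle without turning the gripper; its own orientation means nothing.
- flywheel (a joint): Flywheel angle, rad: 0 with the handle straight up, growing as the handle goes from the top to +x of the hub frame; free for over a turn both ways. Dry friction of 0.7 N m (9 N at the handle) keeps it where it is left. A hidden counterweight (core) at an unknown angle adds up to 0.5 to 0.6 N m (7 to 8 N at the handle): it turns harder while the heavy side rises, easier while it sinks.
- stop_key (a joint): Large stop key, press depth in m: 0 up, 0.006 fully down. A round spring key 44 mm across, about 5 N at full depth; it counts as pressed beyond 0.004.
- stop_key_top (a point): Centre of the top face of the large stop key.
- release_key (a joint): Small brake-release key, press depth in m: 0 up, 0.006 fully down. A round spring key 24 mm across, about 5 N at full depth; it counts as pressed beyond 0.004.
- release_key_top (a point): Centre of the top face of the small brake-release key.
- gouge: Loose carving gouge lying on the bench, 160 mm long, 18 mm thick; origin at its middle, on the bench. To be left alone.
- mallet: Loose wooden mallet standing on its head, 72 mm across, 210 mm high; origin at the centre of its underside. To be left alone.
- wax_jar: Loose wax jar, 64 mm across, 60 mm high; origin at the centre of its underside. To be left alone.
There are look-alikes about, which are no part of the job. What is shaped like the part that bears stop_key but blue or yellow is not meant. What is shaped like the part that bears release_key but purple is not meant.

How it is judged:
By the outcome, as a careful person would: the job done as asked, in the order asked, and still so for the second after the job is handed in, while the arm keeps its last pose, push and grip.
It also fails if it takes over 67 s, if anything falls off the work surface, if the arm or the gripper's body presses on something with over 40 N, if the wrist force passes 120 N, or if a joint passes its speed limit or range.

## Working session

There is one attempt and no reset: what is moved stays moved. The work goes in short steps, Python scripts to look and compute and a shell command to move; the robot and the scene stay as the last step left them, time stands still between calls to the robot, and variables do not carry over. Pictures are saved under pics/ and viewed, at most 10 in all, crops included, and the job is handed in when it is done.

```bash
mkdir -p pics
cat > h.py <<'E'
from bench import r
import numpy as np, cv2
from scipy.spatial.transform import Rotation as R
def ray(cam,uv):
    c=r.get_calibration(cam);f=200/np.tan(np.radians(c["fovy"])/2);T=np.array(c["extrinsics"])
    d=T[:3,:3]@np.array([(uv[0]-c["cx"])/f,(uv[1]-c["cy"])/f,1]);return T[:3,3],d/np.linalg.norm(d)
def onz(cam,uv,z):
    o,d=ray(cam,uv);return o+d*(z-o[2])/d[2]
def tri(u1,u2,c1="top",c2="side"):
    o1,d1=ray(c1,u1);o2,d2=ray(c2,u2)
    s=np.linalg.lstsq(np.c_[d1,-d2],o2-o1,rcond=None)[0]
    a=o1+s[0]*d1;b=o2+s[1]*d2;return (a+b)/2,np.linalg.norm(a-b)
def st():
    s=r.get_obs();Rm=R.from_rotvec(s["ee_rot"]).as_matrix()
    return s,Rm
E
python3 - <<'E'
from h import *
for c in("top","side"):
    cv2.imwrite(f"pics/{c}0.png",r.camera(c)[:,:,::-1])
    k=r.get_calibration(c);print(c,k["fovy"],np.round(k["extrinsics"],3).tolist())
    for t in("hub","handle_mid","stop_key_top","release_key_top","gouge","mallet","wax_jar"):
        print(t,[(np.round(x["at"]).tolist(),round(x["confidence"],2)) for x in r.pinpoint(t,c)])
s,Rm=st();print(s,np.round(Rm,3),r.tcp_to_grasp)
E
```

```text
top 46.010024811418546 [[0.016, -0.995, 0.102, 0.406], [-1.0, -0.015, 0.011, -0.05], [-0.009, -0.103, -0.995, 1.332], [0.0, 0.0, 0.0, 1.0]]
hub []
handle_mid [([309.0, 192.0], 0.87)]
stop_key_top [([441.0, 181.0], 0.76), ([427.0, 143.0], 0.69)]
release_key_top [([389.0, 255.0], 0.6), ([402.0, 225.0], 0.37)]
gouge [([346.0, 246.0], 0.61)]
mallet [([199.0, 265.0], 0.79)]
wax_jar [([367.0, 140.0], 0.8)]
side 55.064231758244034 [[-0.862, -0.26, 0.436, 0.005], [-0.507, 0.436, -0.743, 0.858], [0.004, -0.862, -0.508, 0.789], [0.0, 0.0, 0.0, 1.0]]
hub []
handle_mid [([309.0, 190.0], 0.42)]
stop_key_top [([365.0, 185.0], 0.61), ([310.0, 343.0], 0.53), ([318.0, 191.0], 0.42)]
release_key_top [([361.0, 216.0], 0.58)]
gouge [([353.0, 241.0], 0.59)]
mallet [([309.0, 343.0], 0.97)]
wax_jar []
{'time': 0.8, 'joint_positions': array([-1.47939371e+00,  3.12871002e-01,  1.49770145e+00, -3.40309474e-05,
        1.33099208e+00, -2.23388216e-01]), 'qvel': array([-0.00043174,  0.00056962, -0.00069028, -0.00122968,  0.00045542,
        0.00049131]), 'effort': array([ 1.95734880e-03, -4.12131178e+01, -2.59892285e+01, -7.58588499e-05,
        3.94975905e-04,  1.96403687e-05]), 'tool_pos': array([ 0.16253574, -0.4992113 ,  0.23130847]), 'ee_rot': array([ 3.10273154e+00,  4.92441669e-01, -5.47257050e-05]), 'force': array([ 0.16904683,  0.53232366, -0.34031253]), 'torque': array([-0.00931359,  0.01176191,  0.03057718]), 'finger_force': 0.0, 'width': 0.08567959011577725} [[ 0.951  0.31  -0.   ]
 [ 0.31  -0.951 -0.   ]
 [-0.     0.    -1.   ]] -0.0187
```

View pics/top0.png

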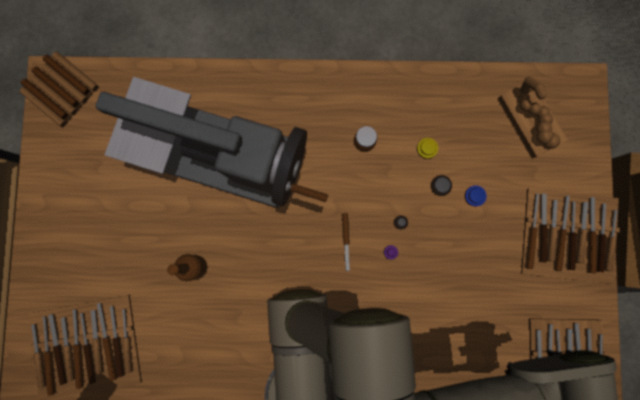

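View pics/side0.png

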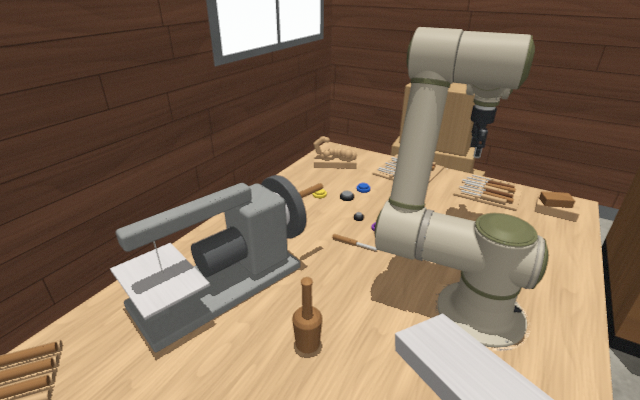

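Both pictures show the dark stop key (top 441,184; side 347,196) and the dark release key (top 401,222; side 359,216). The handle runs from (290,187) to (327,198) in the top view and to about (322,187) in the side view. The look-alikes are blue, yellow and purple.

Run:
```python
from h import *
r.camera("top");r.camera("side")
for t in("stop_key","release_key","handle_mid","flywheel","gouge","mallet","wax_jar"):
  for c in("top","side"):
    for x in r.cut_out(t,c):
        v,u=np.nonzero(x["pixels"]); print(t,c,np.round(x["at"]),round(x["confidence"],2),u.min(),u.max(),v.min(),v.max(),onz(c,x["at"],.02).round(3))
for n,a,b in(("stop",(441,184),(347,196)),("rel",(401,222),(359,216)),("h",(309,192),(309,190))):
    p=tri(a,b);print(n,p[0].round(4),p[1].round(4))
a=r.camera("top")[100:240,240:500];b=r.camera("side")[150:250,240:400]
a=np.clip(cv2.resize(a,(780,420),interpolation=3)*1.6,0,255);b=cv2.resize(b,(800,500),interpolation=3)
cv2.imwrite("pics/a.png",a[:,:,::-1]);cv2.imwrite("pics/b.png",b[:,:,::-1])
```

```text
stop_key top [428. 146.] 0.61 420 435 140 154 [ 0.695 -0.325  0.02 ]
stop_key top [442. 183.] 0.51 434 449 177 192 [ 0.591 -0.362  0.02 ]
stop_key top [474. 198.] 0.47 468 483 189 201 [ 0.549 -0.452  0.02 ]
stop_key side [345. 195.] 0.45 343 351 191 196 [ 0.585 -0.342  0.02 ]
stop_key side [323. 195.] 0.39 316 324 189 194 [ 0.66  -0.299  0.02 ]
stop_key side [364. 186.] 0.36 359 368 183 188 [ 0.551 -0.45   0.02 ]
release_key top [347. 238.] 0.72 342 348 213 268 [ 0.431 -0.099  0.02 ]
release_key top [401. 223.] 0.63 398 404 218 224 [ 0.476 -0.248  0.02 ]
release_key top [387. 252.] 0.4 387 394 249 255 [ 0.395 -0.21   0.02 ]
handle_mid top [308. 194.] 0.77 290 326 184 200 [0.555 0.012 0.02 ]
handle_mid side [310. 190.] 0.54 300 322 183 196 [ 0.727 -0.304  0.02 ]
flywheel top [289. 172.] 0.82 271 327 127 206 [0.614 0.066 0.02 ]
flywheel side [289. 195.] 0.79 262 322 175 237 [ 0.776 -0.229  0.02 ]
flywheel side [211. 256.] 0.38 111 322 175 351 [0.769 0.215 0.02 ]
gouge top [346. 236.] 0.56 342 348 213 268 [ 0.439 -0.097  0.02 ]
mallet top [188. 264.] 0.8 167 206 254 280 [0.354 0.342 0.02 ]
mallet side [308. 323.] 0.72 293 322 276 353 [0.37  0.285 0.02 ]
wax_jar top [367. 136.] 0.57 354 376 126 150 [ 0.722 -0.152  0.02 ]
stop [ 0.5879 -0.3649  0.0031] 0.004
rel [ 0.4791 -0.2505  0.0067] 0.0016
h [0.5372 0.0012 0.222 ] 0.0036[ WARN:0@7.216] global loadsave.cpp:1063 imwrite_ Unsupported depth image for selected encoder is fallbacked to CV_8U.
```

View pics/a.png

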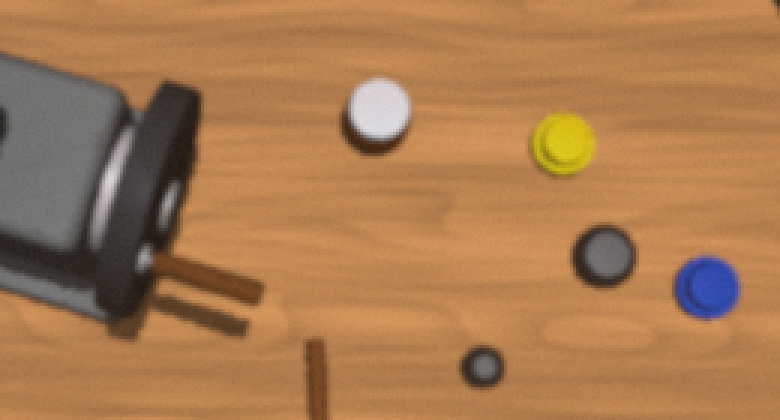

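View pics/b.png

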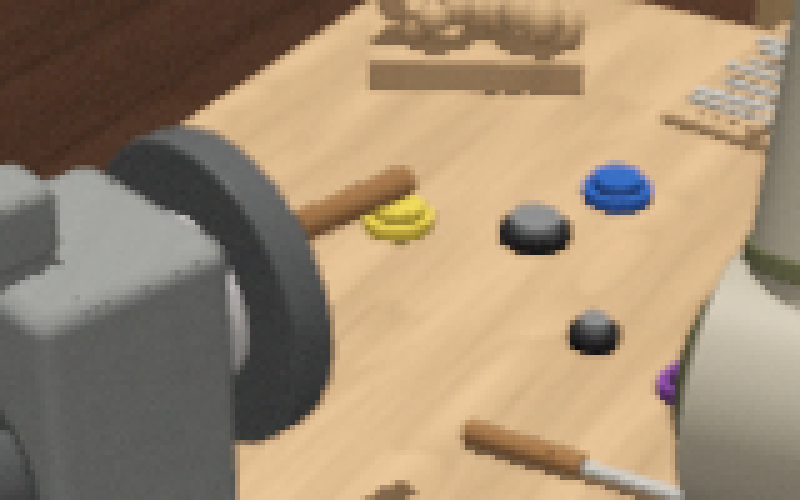

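The crops confirm the colours. Key tops: stop at top (442,185) and side (347,192); release at top (401.3,222) and side (359,214). The hub cap is at top (297,168), and the handle's free end is at top (327,198) and side (322,186). Next I fit the hub pose to the masks.

```bash
cat > fit.py <<'E'
from h import *
from scipy.optimize import minimize
def proj(cam,P):
    c=r.get_calibration(cam);f=200/np.tan(np.radians(c["fovy"])/2);T=np.array(c["extrinsics"])
    q=(np.asarray(P)-T[:3,3])@T[:3,:3];return q[:,:2]/q[:,2:]*f+[c["cx"],c["cy"]]
def cyl(c,a,e1,e2,rad,l0,l1):
    t=np.linspace(0,2*np.pi,40)[:,None];k=rad*(np.cos(t)*e1+np.sin(t)*e2)
    return np.r_[c+a*l0+k,c+a*l1+k]
def geo(p):
    x,y,yaw,th=p;a=np.array([-np.sin(yaw),np.cos(yaw),0]);e=np.array([np.cos(yaw),np.sin(yaw),0]);z=np.array([0,0,1.])
    h=np.array([x,y,.17]);m=h+.075*(np.cos(th)*z+np.sin(th)*e)
    return h,m,cyl(h,a,e,z,.1,.055,.085),cyl(m,a,e,z,.01,-.045,.055)
def mask(cam,Ps):
    im=np.zeros((1600,2560),np.uint8)
    for P in Ps: cv2.fillConvexPoly(im,cv2.convexHull(((proj(cam,P)+.5)*4).astype(np.int32)),255)
    return cv2.resize(im,(640,400),interpolation=cv2.INTER_AREA)/255.
E
python3 - <<'E'
from fit import *
M={}
for t,c in(("flywheel","top"),("handle_mid","top"),("handle_mid","side")):
    for i in range(6):
        r.camera(c);o=r.cut_out(t,c)
        if o: M.setdefault((t,c),[]).append(o[0]["pixels"].astype(float))
        if len(M.get((t,c),[]))==3:break
M={k:np.mean(v,0) for k,v in M.items()};print(list(M))
def cost(p):
    h,m,D,H=geo(p);s=0
    for (t,c),g in M.items():
        k=mask(c,[D,H] if t=="flywheel" else [H])
        if c=="side": k=k*(1-mask(c,[D]))
        s+=1-np.minimum(k,g).sum()/np.maximum(k,g).sum()
    return s
best=None
for yaw in(-.2,-.35,.0):
    for th in(-.8,-.4):
        q=minimize(cost,[.59,.03,yaw,th],method="Nelder-Mead",options=dict(initial_simplex=np.array([.59,.03,yaw,th])+np.r_[np.zeros((1,4)),np.diag([.02,.02,.15,.3])],xatol=1e-4,fatol=1e-4))
        if best is None or q.fun<best.fun:best=q
p=best.x;print(p,best.fun,[x.round(4) for x in geo(p)[:2]])
np.save("p.npy",p)
h,m,D,H=geo(p);a=np.array([-np.sin(p[2]),np.cos(p[2]),0])
print("pred end top/side",proj("top",[m-a*.045,h+a*.055]).round(1),proj("side",[m-a*.045]).round(1))
for n,A,B in(("stop",(442,185),(347,192.4)),("rel",(401.3,222),(359.2,214))):
    q=tri(A,B);print(n,q[0].round(4),q[1].round(4),onz("top",A,.02).round(4))
print(r.get_obs()["time"])
E
```

```text
[('flywheel', 'top'), ('handle_mid', 'top'), ('handle_mid', 'side')]Traceback (most recent call last):
  File "<stdin>", line 19, in <module>
    res = _minimize_neldermead(fun, x0, args, callback, bounds=bounds,
                               **options)
    fxr = func(xr)
    fx = function(np.copy(x), *(wrapper_args + args))
  File "<stdin>", line 12, in cost
  File "fit.py", line 15, in mask
    for P in Ps: cv2.fillConvexPoly(im,cv2.convexHull(((proj(cam,P)+.5)*4).astype(np.int32)),255)
                                                        ~~~~^^^^^^^
  File "fit.py", line 4, in proj
    c=r.get_calibration(cam);f=200/np.tan(np.radians(c["fovy"])/2);T=np.array(c["extrinsics"])
ValueError: time passes only in moves, steps and waits
```

```bash
python3 - <<'E'
s=open('fit.py').read()
s=s.replace("def proj(cam,P):\n    c=r.get_calibration(cam)","C={k:r.get_calibration(k) for k in('top','side')}\ndef proj(cam,P):\n    c=C[cam]")
open('fit.py','w').write(s)
E
cat > run.py <<'E'
from fit import *
import sys
M={}
for t,c in(("flywheel","top"),("handle_mid","top"),("handle_mid","side")):
    r.camera(c)
    for i in range(2):
        o=r.cut_out(t,c)
        if o: M.setdefault((t,c),[]).append(o[0]["pixels"].astype(float))
M={k:np.mean(v,0) for k,v in M.items()};print(list(M))
def cost(p):
    h,m,D,H=geo(p);s=0
    for (t,c),g in M.items():
        k=mask(c,[D,H] if t=="flywheel" else [H])
        if c=="side": k=k*(1-mask(c,[D]))
        s+=1-np.minimum(k,g).sum()/np.maximum(k,g).sum()
    return s
best=None
for yaw in(-.2,-.35):
    for th in(-.8,-.4):
        x0=np.array([.59,.03,yaw,th])
        q=minimize(cost,x0,method="Nelder-Mead",options=dict(initial_simplex=x0+np.r_[np.zeros((1,4)),np.diag([.02,.02,.15,.3])],xatol=1e-4,fatol=1e-4))
        if best is None or q.fun<best.fun:best=q
p=best.x;print(p,best.fun,[x.round(4) for x in geo(p)[:2]])
np.save("p.npy",p)
h,m,D,H=geo(p);a=np.array([-np.sin(p[2]),np.cos(p[2]),0])
print("pred end top/side",proj("top",[m-a*.045,h+a*.055]).round(1),proj("side",[m-a*.045]).round(1))
E
timeout 300 python3 run.py
python3 - <<'E'
from h import *
for n,A,B in(("stop",(442,185),(347,192.4)),("rel",(401.3,222),(359.2,214))):
    q=tri(A,B);print(n,q[0].round(4),q[1].round(4),onz("top",A,.02).round(4))
print(r.get_obs()["time"])
E
```

```text
[('flywheel', 'top'), ('handle_mid', 'top'), ('handle_mid', 'side')]
[ 0.58726364 -0.01336815 -0.28873888 -0.80056652] 0.4088001806185957 [array([ 0.5873, -0.0134,  0.17  ]), array([0.5357, 0.002 , 0.2222])]
pred end top/side [[326.4 197.6]
 [294.8 167.4]] [[320.8 185.4]]
stop [ 0.5847 -0.3622  0.022 ] 0.0009 [ 0.5846 -0.3629  0.02  ]
rel [ 0.4786 -0.2499  0.016 ] 0.0016 [ 0.4791 -0.249   0.02  ]
3.25
```

Measurements agree: key tops at about z = 0.02 and the hub at (0.587, −0.013). The stop key lies 444 mm along tool x.

```bash
python3 -m crank '[{"gripper":0,"dp":[40,0,0],"angular":[0,0,0]},{"gripper":0,"dp":[50,0,0],"angular":[0,0,0]},{"gripper":0,"dp":[50,0,0],"angular":[0,0,0]},{"gripper":0,"dp":[50,0,0],"angular":[0,0,0]},{"gripper":0,"dp":[50,0,0],"angular":[0,0,0]}]' 40
python3 -m crank '[{"gripper":0,"dp":[50,0,20],"angular":[0,0,0]},{"gripper":0,"dp":[50,0,30],"angular":[0,0,0]},{"gripper":0,"dp":[50,0,40],"angular":[0,0,0]},{"gripper":0,"dp":[40,0,40],"angular":[0,0,0]},{"gripper":0,"dp":[10,0,20],"angular":[0,0,0]}]'
python3 -m crank '[{"gripper":0,"dp":[0,0,20],"angular":[0,0,0]},{"gripper":0,"dp":[0,0,0],"angular":[0,0,0]}]'
cat > d.py <<'E'
from h import *
import sys
t=np.array(eval(sys.argv[1]));s,Rm=st()
print("t",s["time"],"pos",s["tool_pos"].round(4),"dp mm",((t-s["tool_pos"])@Rm*1000).round(1),"F",s["force"].round(2),s["width"].round(4),"x-ang",np.arctan2(Rm[1,0],Rm[0,0]).round(3),"q",s["joint_positions"].round(2))
E
python3 d.py "[.5847,-.3625,.03]"
```

```text
time: 3.75
tool_pos: [0.3926, -0.424, 0.2314]
ee_rot: [3.103, 0.492, 0.0]
force: [0.3, -1.5, -0.5]
width: 0.0124
finger_force: 0.0
time: 4.25
tool_pos: [0.5578, -0.3685, 0.0968]
ee_rot: [-3.099, -0.496, 0.003]
force: [-0.2, 0.2, 0.1]
width: -0.0
finger_force: 0.0
time: 4.45
tool_pos: [0.5551, -0.3698, 0.0772]
ee_rot: [-3.098, -0.493, 0.006]
force: [-0.2, 0.3, -0.2]
width: -0.0002
finger_force: 0.0Traceback (most recent call last):
  File "d.py", line 4, in <module>
    print("t",s["time"],"pos",s["tool_pos"].round(4),"dp mm",((t-s["tool_pos"])@Rm*1000).round(1),"F",s["force"].round(2),s["width"].round(4),"x-ang",np.arctan2(Rm[1,0],Rm[0,0]).round(3),"q",s["joint_positions"].round(2))
                                                                                                                          ^^^^^^^^^^^^^^^^
AttributeError: 'float' object has no attribute 'round'
```

```bash
sed -i 's/s\["width"\].round(4)/round(s["width"],4)/' d.py; python3 d.py "[.5847,-.3625,.03]"
```

```text
t 4.45 pos [ 0.5551 -0.3698  0.0772] dp mm [30.5  2.5 47.1] F [-0.17  0.34 -0.18] -0.0002 x-ang 0.315 q [-0.76  0.77  1.19 -0.    1.19  0.49]
```

```bash
python3 -m crank '[{"gripper":0,"dp":[15,1,10],"angular":[0,0,0]},{"gripper":0,"dp":[15,1,15],"angular":[0,0,0]},{"gripper":0,"dp":[0,0,18],"angular":[0,0,0]},{"gripper":0,"dp":[0,0,0],"angular":[0,0,0]}]'
python3 d.py "[.5847,-.3625,.02]"
```

```text
time: 4.85
tool_pos: [0.5843, -0.3633, 0.0361]
ee_rot: [-3.1, -0.492, 0.003]
force: [-0.7, -0.0, 0.1]
width: 0.0001
finger_force: 0.0
t 4.85 pos [ 0.5843 -0.3633  0.0361] dp mm [ 0.6 -0.6 16.1] F [-0.66 -0.02  0.06] 0.0001 x-ang 0.315 q [-0.73  0.86  1.13 -0.    1.15  0.53]
```

```bash
python3 -m crank '[{"gripper":0,"dp":[0,0,4],"angular":[0,0,0]},{"gripper":0,"dp":[0,0,4],"angular":[0,0,0]}]'; python3 -m crank '[{"gripper":0,"dp":[0,0,3],"angular":[0,0,0]},{"gripper":0,"dp":[0,0,0],"angular":[0,0,0]}]'
```

```text
time: 5.05
tool_pos: [0.5853, -0.3645, 0.0309]
ee_rot: [3.101, 0.491, 0.002]
force: [-0.5, 0.6, 1.2]
width: -0.0001
finger_force: 0.0
time: 5.25
tool_pos: [0.5849, -0.3638, 0.0265]
ee_rot: [-3.103, -0.492, 0.0]
force: [0.1, 0.1, -0.0]
width: -0.0001
finger_force: 0.0
```

```bash
python3 -m crank '[{"gripper":0,"dp":[0,0,3],"angular":[0,0,0]},{"gripper":0,"dp":[0,0,0],"angular":[0,0,0]}]'; python3 -m crank '[{"gripper":0,"dp":[0,0,3],"angular":[0,0,0]},{"gripper":0,"dp":[0,0,0],"angular":[0,0,0]}]'; python3 -m crank '[{"gripper":0,"dp":[0,0,3],"angular":[0,0,0]},{"gripper":0,"dp":[0,0,0],"angular":[0,0,0]}]'
```

```text
time: 5.45
tool_pos: [0.5849, -0.3637, 0.0232]
ee_rot: [-3.102, -0.492, 0.0]
force: [-0.3, 0.9, -0.8]
width: -0.0001
finger_force: 0.0
time: 5.65
tool_pos: [0.5852, -0.3639, 0.0204]
ee_rot: [3.102, 0.492, 0.001]
force: [0.1, 0.3, 2.4]
width: 0.0003
finger_force: 1.1
time: 5.85
tool_pos: [0.5852, -0.3639, 0.0175]
ee_rot: [3.102, 0.492, 0.001]
force: [0.7, 0.0, 3.5]
width: 0.0003
finger_force: 2.0
```

Contact came at about z = 0.022. I press on until it bottoms out.

```bash
python3 -m crank '[{"gripper":0,"dp":[0,0,2],"angular":[0,0,0]},{"gripper":0,"dp":[0,0,0],"angular":[0,0,0]}]'; python3 -m crank '[{"gripper":0,"dp":[0,0,1],"angular":[0,0,0]},{"gripper":0,"dp":[0,0,0],"angular":[0,0,0]}]'
```

```text
time: 6.05
tool_pos: [0.5853, -0.3639, 0.0161]
ee_rot: [3.102, 0.492, 0.001]
force: [-0.5, 0.4, 6.6]
width: -0.0001
finger_force: 3.4
time: 6.25
tool_pos: [0.5854, -0.3639, 0.016]
ee_rot: [3.102, 0.493, 0.001]
force: [-3.8, 2.8, 12.3]
width: 0.0001
finger_force: 6.4
```

Stop key is fully down. Lift and go to the release key.

```bash
python3 -m crank '[{"gripper":0,"dp":[0,0,-30],"angular":[0,0,0]},{"gripper":0,"dp":[-5,-12,-20],"angular":[0,0,0]},{"gripper":0,"dp":[-20,-45,0],"angular":[0,0,0]},{"gripper":0,"dp":[-20,-45,0],"angular":[0,0,0]},{"gripper":0,"dp":[-20,-40,0],"angular":[0,0,0]}]'
python3 -m crank '[{"gripper":0,"dp":[0,0,15],"angular":[0,0,0]},{"gripper":0,"dp":[0,0,0],"angular":[0,0,0]}]';python3 d.py "[.4790,-.2495,.027]"
```

```text
time: 6.75
tool_pos: [0.4774, -0.2468, 0.0639]
ee_rot: [-3.102, -0.493, 0.001]
force: [0.8, -0.9, -0.1]
width: -0.0004
finger_force: 0.0
time: 6.95
tool_pos: [0.4782, -0.2477, 0.0482]
ee_rot: [-3.1, -0.493, 0.003]
force: [0.4, -0.4, 0.4]
width: -0.0
finger_force: 0.0
t 6.95 pos [ 0.4782 -0.2477  0.0482] dp mm [ 0.3  2.  21.2] F [ 0.45 -0.43  0.39] -0.0 x-ang 0.315 q [-0.7   0.56  1.66 -0.    0.93  0.56]
```

```bash
python3 -m crank '[{"gripper":0,"dp":[0,2,15],"angular":[0,0,0]},{"gripper":0,"dp":[0,0,7],"angular":[0,0,0]},{"gripper":0,"dp":[0,0,0],"angular":[0,0,0]}]'; python3 -m crank '[{"gripper":0,"dp":[0,0,5],"angular":[0,0,0]},{"gripper":0,"dp":[0,0,0],"angular":[0,0,0]}]';python3 d.py "[.4790,-.2495,.016]"
```

```text
time: 7.25
tool_pos: [0.4798, -0.2508, 0.0266]
ee_rot: [-3.102, -0.492, 0.002]
force: [-0.3, -0.3, 0.2]
width: -0.0002
finger_force: 0.0
time: 7.45
tool_pos: [0.4801, -0.2509, 0.0223]
ee_rot: [3.103, 0.492, 0.0]
force: [1.0, -0.0, 0.6]
width: -0.0004
finger_force: 0.0
t 7.45 pos [ 0.4801 -0.2509  0.0223] dp mm [-0.6 -1.6  6.3] F [ 1.04 -0.04  0.57] -0.0004 x-ang 0.315 q [-0.7   0.6   1.66  0.    0.87  0.56]
```

```bash
python3 -m crank '[{"gripper":0,"dp":[0,-1,3],"angular":[0,0,0]},{"gripper":0,"dp":[0,0,0],"angular":[0,0,0]}]'; python3 -m crank '[{"gripper":0,"dp":[0,0,3],"angular":[0,0,0]},{"gripper":0,"dp":[0,0,0],"angular":[0,0,0]}]'; python3 -m crank '[{"gripper":0,"dp":[0,0,1.5],"angular":[0,0,0]},{"gripper":0,"dp":[0,0,0],"angular":[0,0,0]}]'
```

```text
time: 7.65
tool_pos: [0.4799, -0.2501, 0.0197]
ee_rot: [3.102, 0.492, 0.001]
force: [0.6, -0.7, 3.2]
width: -0.0001
finger_force: 1.3
time: 7.85
tool_pos: [0.4799, -0.2501, 0.0166]
ee_rot: [3.102, 0.492, 0.001]
force: [1.6, -2.0, 4.9]
width: -0.0003
finger_force: 2.2
time: 8.05
tool_pos: [0.48, -0.2501, 0.0159]
ee_rot: [3.102, 0.493, 0.001]
force: [-1.9, 0.0, 11.8]
width: -0.0
finger_force: 6.1
```

Both keys were pressed in order. Lift, turn and open, then go above the handle.

```bash
python3 -m crank '[{"gripper":0,"dp":[0,0,-40],"angular":[0,0,0]},{"gripper":0.4,"dp":[0,0,-50],"angular":[0,0,-0.14]},{"gripper":1,"dp":[0,0,-50],"angular":[0,0,-0.14]},{"gripper":1,"dp":[0,0,-50],"angular":[0,0,-0.14]},{"gripper":1,"dp":[0,0,-50],"angular":[0,0,-0.14]}]'
python3 -m crank '[{"gripper":1,"dp":[0,0,-40],"angular":[0,0,-0.14]},{"gripper":1,"dp":[0,0,0],"angular":[0,0,-0.14]},{"gripper":1,"dp":[0,0,0],"angular":[0,0,-0.12]},{"gripper":1,"dp":[0,0,0],"angular":[0,0,0]}]';python3 d.py "[.5314,-.0124,.203]"
```

```text
time: 8.55
tool_pos: [0.479, -0.2492, 0.2566]
ee_rot: [-2.841, -1.338, 0.001]
force: [-0.9, -1.1, -0.1]
width: 0.058
finger_force: 0.0
time: 8.95
tool_pos: [0.4794, -0.2495, 0.2944]
ee_rot: [-2.523, -1.87, 0.0]
force: [0.5, -0.4, 0.6]
width: 0.0855
finger_force: 0.0
t 8.95 pos [ 0.4794 -0.2495  0.2944] dp mm [241.9 -19.   91.6] F [ 0.46 -0.38  0.56] 0.0855 x-ang 1.276 q [-0.7   0.31  1.34  0.    1.5  -0.4 ]
```

```bash
python3 -m crank '[{"gripper":1,"dp":[40,-4,0],"angular":[0,0,0]},{"gripper":1,"dp":[50,-4,0],"angular":[0,0,0]},{"gripper":1,"dp":[50,-4,0],"angular":[0,0,0]},{"gripper":1,"dp":[50,-4,0],"angular":[0,0,0]},{"gripper":1,"dp":[50,-3,0],"angular":[0,0,0]}]'
python3 -m crank '[{"gripper":1,"dp":[0,0,20],"angular":[0,0,0]},{"gripper":1,"dp":[0,0,0],"angular":[0,0,0]}]'
python3 d.py "[.5314,-.0124,.203]"
python3 - <<'E'
from h import *
a=r.camera("top")[140:240,240:400];b=r.camera("side")[130:250,220:380]
a=cv2.resize(a,(640,400),interpolation=3);b=cv2.resize(b,(640,480),interpolation=3)
a=np.clip(a*1.6,0,255).astype(np.uint8)
cv2.imwrite("pics/c.png",cv2.resize(np.vstack([a,b])[:,:,::-1],(436,600)))
E
```

```text
time: 9.45
tool_pos: [0.5311, -0.0131, 0.2945]
ee_rot: [-2.528, -1.864, 0.001]
force: [0.0, -0.4, -0.2]
width: 0.0855
finger_force: 0.0
time: 9.65
tool_pos: [0.5303, -0.0138, 0.2724]
ee_rot: [-2.522, -1.866, 0.005]
force: [-0.4, 0.2, -0.1]
width: 0.0855
finger_force: 0.0
t 9.65 pos [ 0.5303 -0.0138  0.2724] dp mm [ 1.7  1.  69.4] F [-0.42  0.23 -0.05] 0.0855 x-ang 1.274 q [-0.25  0.3   1.41 -0.    1.44  0.05]
```

View pics/c.png

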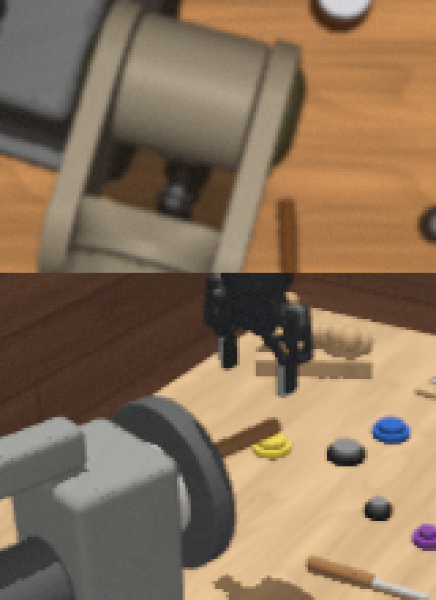

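The side view (lower half) shows the open fingers straddling the handle from above, clear of the disc. Descend and grip.

```bash
python3 -m crank '[{"gripper":1,"dp":[1.5,1,20],"angular":[0,0,0]},{"gripper":1,"dp":[0,0,25],"angular":[0,0,0]},{"gripper":1,"dp":[0,0,15],"angular":[0,0,0]},{"gripper":1,"dp":[0,0,10],"angular":[0,0,0]},{"gripper":1,"dp":[0,0,0],"angular":[0,0,0]}]' 60
python3 d.py "[.5314,-.0124,.203]"
```

```text
time: 10.25
tool_pos: [0.5325, -0.0148, 0.2045]
ee_rot: [-2.526, -1.866, 0.001]
force: [-0.9, -0.1, 0.1]
width: 0.0856
finger_force: 0.0
t 10.25 pos [ 0.5325 -0.0148  0.2045] dp mm [ 2.  -1.7  1.5] F [-0.89 -0.1   0.05] 0.0856 x-ang 1.273 q [-0.25  0.35  1.52 -0.    1.28  0.05]
```

```bash
python3 -m crank '[{"gripper":0.5,"dp":[0,0,0],"angular":[0,0,0]},{"gripper":0.4,"dp":[0,0,0],"angular":[0,0,0]},{"gripper":0.3,"dp":[0,0,0],"angular":[0,0,0]}]' 60; python3 -m crank '[{"gripper":0.2,"dp":[0,0,0],"angular":[0,0,0]},{"gripper":0.1,"dp":[0,0,0],"angular":[0,0,0]},{"gripper":0,"dp":[0,0,0],"angular":[0,0,0]},{"gripper":0,"dp":[0,0,0],"angular":[0,0,0]}]'
python3 d.py "[.5314,-.0124,.203]"
```

```text
time: 10.55
tool_pos: [0.533, -0.0142, 0.2057]
ee_rot: [2.524, 1.869, 0.001]
force: [0.4, -0.5, 0.6]
width: 0.0439
finger_force: 0.0
time: 10.95
tool_pos: [0.5318, -0.0138, 0.2053]
ee_rot: [-2.523, -1.869, 0.003]
force: [-6.7, 0.3, 4.6]
width: 0.018
finger_force: 58.5
t 10.95 pos [ 0.5318 -0.0138  0.2053] dp mm [ 1.2 -0.8  2.3] F [-6.74  0.31  4.64] 0.018 x-ang 1.275 q [-0.25  0.35  1.52 -0.    1.28  0.05]
```

Gripped at 58 N. Now list rows for a full forward circle (0.1 rad per row, cumulative rounding to whole mm).

Run:
```python
import numpy as np
th=-.776+.1*np.arange(64)
y=np.round(75*(np.sin(th)-np.sin(th[0])));z=np.round(-75*(np.cos(th)-np.cos(th[0])))
d=np.c_[np.diff(y),np.diff(z)].astype(int)
for i in range(0,63,3):print(i,d[i:i+3].tolist())
```

```text
0 [[6, -5], [6, -4], [6, -4]]
3 [[7, -3], [7, -3], [7, -1]]
6 [[8, -1], [7, 0], [8, 0]]
9 [[7, 1], [7, 2], [7, 3]]
12 [[7, 4], [6, 4], [6, 4]]
15 [[6, 6], [4, 5], [5, 7]]
18 [[3, 6], [3, 7], [2, 7]]
21 [[2, 8], [0, 7], [0, 8]]
24 [[0, 7], [-2, 7], [-2, 7]]
27 [[-3, 7], [-4, 7], [-4, 6]]
30 [[-5, 6], [-5, 5], [-6, 5]]
33 [[-6, 4], [-7, 3], [-7, 3]]
36 [[-7, 2], [-8, 1], [-7, 1]]
39 [[-8, -1], [-7, -1], [-7, -1]]
42 [[-7, -3], [-7, -3], [-7, -4]]
45 [[-6, -4], [-5, -5], [-5, -6]]
48 [[-5, -6], [-4, -6], [-3, -7]]
51 [[-2, -7], [-2, -7], [-1, -8]]
54 [[0, -7], [0, -8], [1, -7]]
57 [[2, -7], [3, -7], [3, -7]]
60 [[4, -7], [5, -5], [5, -6]]
```

```bash
( python3 -m crank '[{"gripper":0,"dp":[0,6,-5],"angular":[0,0,0]},{"gripper":0,"dp":[0,6,-4],"angular":[0,0,0]},{"gripper":0,"dp":[0,6,-4],"angular":[0,0,0]}]'
python3 -m crank '[{"gripper":0,"dp":[0,7,-3],"angular":[0,0,0]},{"gripper":0,"dp":[0,7,-3],"angular":[0,0,0]},{"gripper":0,"dp":[0,7,-1],"angular":[0,0,0]}]'
python3 -m crank '[{"gripper":0,"dp":[0,8,-1],"angular":[0,0,0]},{"gripper":0,"dp":[0,7,0],"angular":[0,0,0]},{"gripper":0,"dp":[0,8,0],"angular":[0,0,0]}]' ) | tee log.txt; grep -E "_pos|^force" log.txt|wc -l
```

```text
time: 11.25
tool_pos: [0.5494, -0.019, 0.2179]
ee_rot: [-2.523, -1.869, 0.002]
force: [-1.2, 0.9, -6.0]
width: 0.0183
finger_force: 58.8
time: 11.55
tool_pos: [0.5704, -0.0253, 0.2245]
ee_rot: [-2.524, -1.869, 0.0]
force: [-0.2, 2.4, -6.8]
width: 0.0184
finger_force: 59.4
time: 11.85
tool_pos: [0.5918, -0.0317, 0.2244]
ee_rot: [-2.522, -1.868, 0.003]
force: [-2.7, 5.6, -16.0]
width: 0.0182
finger_force: 58.9
6
```

Tangential force is small here (the wheel is light to turn). Radially the command is ~2 mm too high, so I lower it 2 mm and go on.

```bash
( python3 -m crank '[{"gripper":0,"dp":[0,7,2],"angular":[0,0,0]},{"gripper":0,"dp":[0,7,3],"angular":[0,0,0]},{"gripper":0,"dp":[0,7,3],"angular":[0,0,0]}]'
python3 -m crank '[{"gripper":0,"dp":[0,7,4],"angular":[0,0,0]},{"gripper":0,"dp":[0,6,4],"angular":[0,0,0]},{"gripper":0,"dp":[0,6,4],"angular":[0,0,0]}]'
python3 -m crank '[{"gripper":0,"dp":[0,6,6],"angular":[0,0,0]},{"gripper":0,"dp":[0,4,5],"angular":[0,0,0]},{"gripper":0,"dp":[0,5,7],"angular":[0,0,0]}]'
python3 -m crank '[{"gripper":0,"dp":[0,3,6],"angular":[0,0,0]},{"gripper":0,"dp":[0,3,7],"angular":[0,0,0]},{"gripper":0,"dp":[0,2,7],"angular":[0,0,0]}]' ) >>log.txt
cat > an.py <<'E'
import re,numpy as np
L=open("log.txt").read();g=lambda k:np.array([eval(x) for x in re.findall(rf"{k}: (\[.*?\])",L)])
P=g("tool_pos");F=g("force");x,y,yaw,_=np.load("p.npy");e=np.array([np.cos(yaw),np.sin(yaw)])
E=(P[:,:2]-[x,y])@e;Z=P[:,2]+.0187-.17
A=np.c_[2*E,2*Z,np.ones(len(E))];c=np.linalg.lstsq(A,E**2+Z**2,rcond=None)[0]
print("fit circle",c[:2].round(4),np.sqrt(c[2]+c[0]**2+c[1]**2).round(4))
E0,Z0=c[:2] if len(E)>9 else (0,-.002)
th=np.unwrap(np.arctan2(E-E0,Z-Z0));fe=F[:,:2]@e;fz=F[:,2]
ft=fe*np.cos(th)-fz*np.sin(th);fr=fe*np.sin(th)+fz*np.cos(th)
ax=F[:,:2]@np.array([-e[1],e[0]])
for v in zip(th,np.hypot(E-E0,Z-Z0)*1000,ft,fr,ax):print(np.round(v,2))
if len(E)>9:
    s=np.r_[[np.sign(v) for v in np.diff(th,prepend=2*th[0]-th[1])]]
    k=np.linalg.lstsq(np.c_[s,np.sin(th),np.cos(th)],ft,rcond=None)[0];print("fric,amp,phase",k[0],np.hypot(*k[1:]),"phi=",np.arctan2(k[2],k[1]))
E
python3 an.py
```

```text
fit circle [-0.0023 -0.0011] 0.0751
[-0.47 76.87 -3.96 -4.72  0.52]
[-0.17 76.28 -2.   -6.56  2.24]
[  0.13  75.71  -2.13 -16.4    4.6 ]
[ 0.43 74.81 -2.18 -8.02  4.16]
[  0.72  74.2   -3.41 -13.39   5.38]
[  1.03  73.45  -4.31 -16.62   3.87]
[  1.32  73.05  -6.18 -17.91   3.15]
```

```bash
( python3 -m crank '[{"gripper":0,"dp":[0,1,8],"angular":[0,0,0]},{"gripper":0,"dp":[0,-1,7],"angular":[0,0,0]},{"gripper":0,"dp":[0,0,8],"angular":[0,0,0]}]'
python3 -m crank '[{"gripper":0,"dp":[0,0,7],"angular":[0,0,0]},{"gripper":0,"dp":[0,-2,7],"angular":[0,0,0]},{"gripper":0,"dp":[0,-2,7],"angular":[0,0,0]}]'
python3 -m crank '[{"gripper":0,"dp":[0,-3,7],"angular":[0,0,0]},{"gripper":0,"dp":[0,-4,7],"angular":[0,0,0]},{"gripper":0,"dp":[0,-4,6],"angular":[0,0,0]}]'
python3 -m crank '[{"gripper":0,"dp":[0,-5,6],"angular":[0,0,0]},{"gripper":0,"dp":[0,-5,5],"angular":[0,0,0]},{"gripper":0,"dp":[0,-6,5],"angular":[0,0,0]}]' ) >>log.txt; python3 an.py
```

```text
fit circle [-0.0024 -0.0013] 0.0752
[-0.44 75.18 -3.85 -4.81  0.52]
[-0.14 75.2  -1.81 -6.61  2.24]
[  0.16  75.33  -1.6  -16.46   4.6 ]
[ 0.46 75.17 -1.92 -8.09  4.16]
[  0.75  75.26  -3.   -13.48   5.38]
[  1.06  75.14  -3.91 -16.72   3.87]
[  1.34  75.18  -5.87 -18.01   3.15]
[  1.62  75.26  -8.62 -12.66   2.94]
[  1.89  75.25  -9.79 -17.48   5.07]
[  2.17  75.22 -12.15 -14.48   5.26]
[  2.44  75.2  -13.19  -9.02   4.92]
fric,amp,phase -9.1362397222964 7.366972745666136 phi= 1.357107848550835
```

Friction 9.1 N and amplitude 7.4 N match the given values. Sweep further to sharpen the fit.

```bash
( python3 -m crank '[{"gripper":0,"dp":[0,-6,4],"angular":[0,0,0]},{"gripper":0,"dp":[0,-7,3],"angular":[0,0,0]},{"gripper":0,"dp":[0,-7,3],"angular":[0,0,0]}]'
python3 -m crank '[{"gripper":0,"dp":[0,-7,2],"angular":[0,0,0]},{"gripper":0,"dp":[0,-8,1],"angular":[0,0,0]},{"gripper":0,"dp":[0,-7,1],"angular":[0,0,0]}]'
python3 -m crank '[{"gripper":0,"dp":[0,-8,-1],"angular":[0,0,0]},{"gripper":0,"dp":[0,-7,-1],"angular":[0,0,0]},{"gripper":0,"dp":[0,-7,-1],"angular":[0,0,0]}]'
python3 -m crank '[{"gripper":0,"dp":[0,-7,-3],"angular":[0,0,0]},{"gripper":0,"dp":[0,-7,-3],"angular":[0,0,0]},{"gripper":0,"dp":[0,-7,-4],"angular":[0,0,0]}]' 
python3 -m crank '[{"gripper":0,"dp":[0,-6,-4],"angular":[0,0,0]},{"gripper":0,"dp":[0,-5,-5],"angular":[0,0,0]},{"gripper":0,"dp":[0,-5,-6],"angular":[0,0,0]}]'
python3 -m crank '[{"gripper":0,"dp":[0,-5,-6],"angular":[0,0,0]},{"gripper":0,"dp":[0,-4,-6],"angular":[0,0,0]},{"gripper":0,"dp":[0,-3,-7],"angular":[0,0,0]}]') >>log.txt; python3 an.py; tail -6 log.txt
```

```text
fit circle [-0.0022 -0.0011] 0.075
[-0.45 75.1  -3.86 -4.8   0.52]
[-0.14 75.05 -1.82 -6.61  2.24]
[  0.16  75.13  -1.63 -16.46   4.6 ]
[ 0.46 74.93 -1.93 -8.09  4.16]
[  0.75  75.01  -3.01 -13.48   5.38]
[  1.06  74.9   -3.89 -16.72   3.87]
[  1.34  74.97  -5.84 -18.03   3.15]
[  1.62  75.1   -8.59 -12.68   2.94]
[  1.89  75.15  -9.74 -17.51   5.07]
[  2.17  75.18 -12.1  -14.52   5.26]
[  2.44  75.23 -13.16  -9.07   4.92]
[  2.74  74.99 -15.07   5.71   6.56]
[  3.05  74.9  -17.07   8.48   6.22]
[  3.37  74.89 -16.83   8.56   4.93]
[  3.69  74.99 -17.07   9.35   4.02]
[  4.    75.04 -17.17   9.52   4.45]
[  4.31  75.19 -14.12   4.11   2.92]
fric,amp,phase -9.536769310320784 7.766656370361976 phi= 1.2896512557770556
time: 16.05
tool_pos: [0.5142, -0.0086, 0.1208]
ee_rot: [-2.524, -1.869, 0.001]
force: [2.5, 2.3, -14.6]
width: 0.0182
finger_force: 59.8
```

```bash
( python3 -m crank '[{"gripper":0,"dp":[0,3,7],"angular":[0,0,0]},{"gripper":0,"dp":[0,4,6],"angular":[0,0,0]},{"gripper":0,"dp":[0,5,6],"angular":[0,0,0]}]'
python3 -m crank '[{"gripper":0,"dp":[0,5,6],"angular":[0,0,0]},{"gripper":0,"dp":[0,5,5],"angular":[0,0,0]},{"gripper":0,"dp":[0,6,4],"angular":[0,0,0]}]'
python3 -m crank '[{"gripper":0,"dp":[0,7,4],"angular":[0,0,0]},{"gripper":0,"dp":[0,7,3],"angular":[0,0,0]},{"gripper":0,"dp":[0,7,3],"angular":[0,0,0]}]'
python3 -m crank '[{"gripper":0,"dp":[0,7,1],"angular":[0,0,0]},{"gripper":0,"dp":[0,7,1],"angular":[0,0,0]},{"gripper":0,"dp":[0,8,1],"angular":[0,0,0]}]'
python3 -m crank '[{"gripper":0,"dp":[0,7,-1],"angular":[0,0,0]},{"gripper":0,"dp":[0,8,-1],"angular":[0,0,0]},{"gripper":0,"dp":[0,7,-2],"angular":[0,0,0]}]'
python3 -m crank '[{"gripper":0,"dp":[0,7,-3],"angular":[0,0,0]},{"gripper":0,"dp":[0,7,-3],"angular":[0,0,0]},{"gripper":0,"dp":[0,6,-4],"angular":[0,0,0]}]'
python3 -m crank '[{"gripper":0,"dp":[0,6,-5],"angular":[0,0,0]},{"gripper":0,"dp":[0,5,-5],"angular":[0,0,0]},{"gripper":0,"dp":[0,5,-6],"angular":[0,0,0]}]') >>log.txt; python3 an.py|tail -9; tail -6 log.txt
```

```text
[  4.31  75.17 -14.12   4.11   2.92]
[ 4.03 75.04  3.5   8.68  0.58]
[ 3.73 75.02  2.94  6.26  2.31]
[ 3.41 75.11  2.17  0.48  3.62]
[ 3.1  75.16  3.66 -6.96  4.15]
[ 2.8  75.07  3.76 -6.55  5.28]
[  2.51  75.08   4.58 -10.91   5.33]
[ 2.23 74.91  6.79 -7.01  5.26]
fric,amp,phase -9.645950664453938 7.587065232808779 phi= 1.284052317068835
time: 18.15
tool_pos: [0.6374, -0.0453, 0.1045]
ee_rot: [-2.522, -1.869, 0.002]
force: [-7.8, 7.8, -1.1]
width: 0.018
finger_force: 61.7
```

```bash
( python3 -m crank '[{"gripper":0,"dp":[0,4,-6],"angular":[0,0,0]},{"gripper":0,"dp":[0,4,-7],"angular":[0,0,0]},{"gripper":0,"dp":[0,3,-7],"angular":[0,0,0]}]'
python3 -m crank '[{"gripper":0,"dp":[0,2,-7],"angular":[0,0,0]},{"gripper":0,"dp":[0,2,-7],"angular":[0,0,0]},{"gripper":0,"dp":[0,0,-7],"angular":[0,0,0]}]'
python3 -m crank '[{"gripper":0,"dp":[0,0,-8],"angular":[0,0,0]},{"gripper":0,"dp":[0,0,-7],"angular":[0,0,0]},{"gripper":0,"dp":[0,-2,-8],"angular":[0,0,0]}]'
python3 -m crank '[{"gripper":0,"dp":[0,-2,-7],"angular":[0,0,0]},{"gripper":0,"dp":[0,-3,-7],"angular":[0,0,0]},{"gripper":0,"dp":[0,-4,-6],"angular":[0,0,0]}]'
python3 -m crank '[{"gripper":0,"dp":[0,-5,-7],"angular":[0,0,0]},{"gripper":0,"dp":[0,-4,-5],"angular":[0,0,0]},{"gripper":0,"dp":[0,-6,-6],"angular":[0,0,0]}]') >>log.txt; python3 an.py|tail -6; tail -6 log.txt
```

```text
[ 1.93 74.88  8.26 -6.85  5.78]
[1.650e+00 7.487e+01 1.033e+01 1.000e-02 6.960e+00]
[ 1.35 74.85 12.95 -1.21  7.28]
[ 1.05 74.98 15.    1.23  7.44]
[ 0.74 75.01 16.49 -3.24  6.73]
fric,amp,phase -9.573707804119937 7.559672922577789 phi= 1.3046515613683216
time: 19.65
tool_pos: [0.6289, -0.0428, 0.2056]
ee_rot: [2.523, 1.868, 0.006]
force: [11.5, 3.6, -13.5]
width: 0.0181
finger_force: 60.2
```

φ ≈ 1.305, so the heavy side is down at θ ≈ 1.837. Go forward to it.

```bash
( python3 -m crank '[{"gripper":0,"dp":[0,6,6],"angular":[0,0,0]},{"gripper":0,"dp":[0,4,5],"angular":[0,0,0]},{"gripper":0,"dp":[0,5,7],"angular":[0,0,0]}]'
python3 -m crank '[{"gripper":0,"dp":[0,4,6],"angular":[0,0,0]},{"gripper":0,"dp":[0,3,7],"angular":[0,0,0]},{"gripper":0,"dp":[0,2,7],"angular":[0,0,0]}]'
python3 -m crank '[{"gripper":0,"dp":[0,1,8],"angular":[0,0,0]},{"gripper":0,"dp":[0,0,7],"angular":[0,0,0]},{"gripper":0,"dp":[0,0,8],"angular":[0,0,0]}]'
python3 -m crank '[{"gripper":0,"dp":[0,0,5],"angular":[0,0,0]},{"gripper":0,"dp":[0,-1,5],"angular":[0,0,0]},{"gripper":0,"dp":[0,-1,4],"angular":[0,0,0]}]') >>log.txt; python3 an.py|tail -5; cp log.txt log1.txt
python3 -m crank '[{"gripper":0,"dp":[0,0,0],"angular":[0,0,0]},{"gripper":0,"dp":[0,0,0],"angular":[0,0,0]},{"gripper":0,"dp":[0,0,0],"angular":[0,0,0]}]' | tee -a log.txt; python3 an.py |tail -2|head -1
python3 - <<'E'
from h import *
a=r.camera("top")[140:240,240:400];b=r.camera("side")
a=cv2.resize(np.clip(a*1.6,0,255).astype(np.uint8),(640,400),interpolation=3)
cv2.imwrite("pics/d.png",cv2.resize(np.vstack([a,b])[:,:,::-1],(480,600)))
E
```

```text
[ 1.03 74.98 -3.75 -6.95  6.53]
[ 1.32 75.   -7.17 -8.66  4.39]
[ 1.61 75.11 -8.06 -6.71  5.4 ]
[ 1.79 75.1  -9.84 -6.87  5.53]
fric,amp,phase -9.62226021730649 7.557062565403302 phi= 1.3180923554008215
time: 21.15
tool_pos: [0.6505, -0.0492, 0.1332]
ee_rot: [2.523, 1.869, 0.005]
force: [-0.7, 6.2, 4.4]
width: 0.0182
finger_force: 62.5
[ 1.8  75.02 -3.73 -3.37  5.74]
```

View pics/d.png

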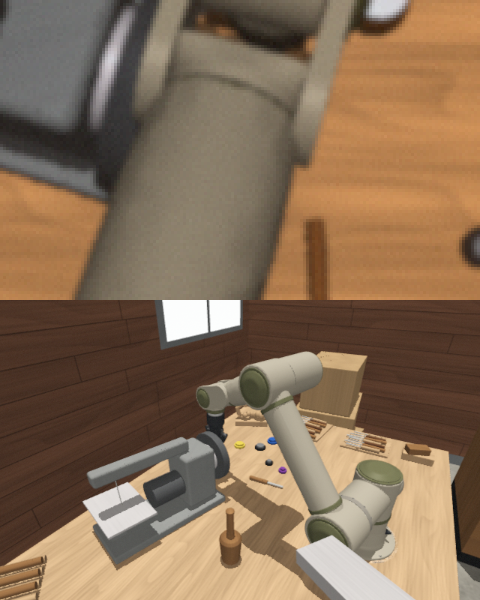

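The picture shows the gripper on the handle in front of the disc, with gouge, mallet and jar untouched. The handle is at θ = 1.80 against a target of 1.82, so a small nudge.

```bash
python3 -m crank '[{"gripper":0,"dp":[0,0,2],"angular":[0,0,0]},{"gripper":0,"dp":[0,0,0],"angular":[0,0,0]},{"gripper":0,"dp":[0,0,0],"angular":[0,0,0]},{"gripper":0,"dp":[0,0,0],"angular":[0,0,0]}]' | tee -a log.txt; python3 an.py |tail -2
```

```text
time: 21.65
tool_pos: [0.6502, -0.0491, 0.1317]
ee_rot: [2.523, 1.869, 0.004]
force: [-6.0, 7.5, 8.4]
width: 0.0182
finger_force: 62.8
[ 1.82 75.06 -6.2  -9.71  5.48]
fric,amp,phase -9.40191947508628 7.460997883554321 phi= 1.255874935229441
```

```bash
python3 -c "
from bench import r
print(r.job_done())"
```

```text
the job is handed in; nothing more can be done
None
```

I pressed the stop key, then the release key, each fully down, then turned the flywheel well over half a turn. The gripper is now closed on the handle, holding the heavy side straight down to within my estimate of a few hundredths of a radian. The gouge, mallet and jar look undisturbed, and the job was handed in at about 22 s; no verdict came back.

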